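Lock a carving blank into the bayonet stand

TASK

Mount the roughed-out wooden blank upright in the carving stand for work: lower its spigot into the cup and feel for the two entry slots with its lugs, press it in against the spring, twist it clockwise (seen from above) as far as the stop and let the spring lift it into the locking notches, then let go. Do it by feel, never forcing the blank against the stand with more than about 50 N, and leave the mallet, the gouge and the wax tin where they are.

Things in the scene. Friction and masses are not known exactly. Their poses are not given: they have to be found in the camera images.
- blank_grip (a point): centre of the loose blank's wooden block, on the spigot axis, 68 mm above its foot: grasp here. Pale rough wood, flat-sided, 60 mm long (x) by 44 mm wide (y), 40 to 96 mm above the foot, narrower head on it to 109 mm; z up; 0.2 to 0.34 kg. Starts standing on its foot on the bench
- blank_foot (a point): centre of the lower end of the blank's steel spigot, same axes. Spigot 40 mm across, 36 mm long, its lowest 8 mm tapering to 30 mm at the foot; above it a washer 43 mm across, 4 mm thick. Two lugs stick out along +x and -x to 30 mm from the axis, 9 mm wide, from 8 to 15 mm above the foot. A half turn about z makes no difference
- stand: the carving stand, fixed to the bench: grey base plate 130 mm square, 12 mm thick, with a post carrying an upright steel cup, 76 mm across, on the base's centre line. Origin: centre of the base's underside; z up. The cup is clamped on its post each time at another height and angle, which this pose does not tell: find them by feel or by eye
- cup_axis (a point): point on the cup's axis, 90 mm above the bench, axes as the stand's; the cup's rim lies at most 5 mm above or below it. Bore 43 mm. Rim ring with two opposite entry slots for the lugs, each 14 mm wide, out to 33 mm from the axis, on a line 60 deg counter-clockwise (from above) from the stand's x, give or take 0.35 rad. Lugs off the slots rest on the ring, foot 8 mm below the rim
- plunger (a joint): travel of the spring plate in the cup, m. Its flat top is 14 mm below the rim when up (0). Pressing takes 3 N at first, then 0.7 N more per mm; hard bottom at 0.0175 (15 N, foot 31.5 mm below the rim), where force rises at once. Inside, a channel leads from each slot 60 deg clockwise to a stop; lugs pass under its roof from 0.013 (12 N, foot 27 mm below the rim)
- post_top (a point): point on the cup's axis, 26 mm above the bench, where the post enters the base. About the lock: at the channel's end is a notch 13 mm wide (5 deg of play each way), under the two small brass studs on the cup's outside; there the lugs rise 6 mm and are held by the spring, plunger at 0.007, foot 21 mm below the rim
- mallet: bystander: small turned wooden mallet standing on its head, 64 mm across, 138 mm tall; origin at the centre of its underside
- wax_tin: bystander: plain round metal tin, 66 mm across, 45 mm high; origin at the centre of its underside
- gouge_mid (a point): bystander: gouge lying on the bench, dark wooden handle 120 mm long to -x, steel blade 110 mm to +x of this point, 24 mm wide; the point is at the ferrule, 11 mm above the bench
Not all that is in view belongs to the job. What is shaped like the part that bears blank_grip but turquoise is not meant.

How it is judged:
By the outcome, as a careful person would: the job done as asked, in the order asked, and still so for the second after the job is handed in, with the robot touching nothing.
It also fails if it takes over 72 s, if anything falls off the work surface, if the arm or the gripper's body presses on something with over 40 N, if the wrist force passes 120 N, or if a joint passes its speed limit or range.

ROBOT

A 6-joint arm with a two-finger parallel gripper is mounted at the origin on the work surface. World frame = base frame: x ahead of the robot, y to its left, z up, the work surface at z = 0. Lengths are in m, angles in rad, forces in N, time in s.
With the tool pointing down it reaches from about 0.375 to 0.975 m from the base axis. Payload 3.8 kg.
Tool frame: the origin (TCP) lies midway between the tips of the shut fingers; the grasp point (between the pads) lies 19 mm behind it; z points along the fingers, y is the line along which they close (so a half turn about z gives the same grasp; the last joint's range is limited). The gripper opens to 88 mm and grips with 3 to 60 N. Pads are 18 mm wide; open, the fingers measure 123 mm over their backs; the gripper's body (75 mm by 187 mm) begins 45 mm behind the grasp point.
Start: joints at [1.138, 0.264, 1.604, -0, 1.274, -0.037], TCP at [0.26, 0.623, 0.239] pointing down, gripper open.
Joint ranges: [-2.63, 2.63], [-0.94, 2.18], [0.31, 2.57], [-1.31, 4.45], [0, 2.66], [-2.55, 2.55]. Speed limits (rad/s): [2.57, 2.57, 3.14, 3.14, 3.14, 3.14].

INTERFACE

Orientations are given as a rotation vector (axis times angle).
In Python, from cell import manip, inverse_kinematics, cams, order gives the robot as it stands. Calls block until the motion is done:
- manip.move_pose(position, orientation): joint-space move of the TCP to a pose.
- manip.move_linear(position, rate=0.15, rot=None): straight line of the TCP; rot=None keeps the orientation; rate is the mean speed in m/s.
- manip.set_joints(angles): joint-space move.
- manip.set_gripper(opening, force=None): finger opening in m; force is the grip in N (None keeps the last); returns when the fingers have stopped.
- manip.dwell(seconds).
- inverse_kinematics(position, orientation): joint angles nearest the present ones, or None.
- manip.state(): the state.
- cams.capture(name): name is "side" or "top"; returns a dict with "image" (420x560x3 uint8, blue, green, red), "z_map" (420x560 float32, m along the optical axis (not along the pixel's ray), 0 where there is no reading), "intrinsics" (3x3 intrinsics, pixels), "k1" (the pictures are not rectified: a ray, as slopes to the right and down, at radius r is drawn at 1 + k1 r^2 times it, then the intrinsics apply), "position" and "orientation" of the camera in the world. Camera axes: x right, y down, z forward; pixel columns grow to the right and rows downward; lengths in m; the calibration is good to about 2 mm. A picture is of the moment at which its call begins.
A pose or a line that the arm cannot do raises manip.IKError and nothing moves.
- order.close_job(): hands the job in; it is judged then, once.
The state is a dict: "clock": time; "joint_pos": joint angles; "joint_velocities": joint speeds; "tau": joint torques, N m; "tool_pos": TCP position; "tcp_rot": TCP orientation; "contact_force": force on the tool from outside, world axes, zero at the start; "moment": the same for the moment, N m; "gripper_width": finger opening in m; "grasp_force": force on a finger pad.
Only numpy, scipy, OpenCV 4.12 (cv2) and the standard library are available. Lean on these libraries where they do the work, as an engineer would, in place of code of your own. Each camera call takes 0.05 s, during which the arm holds its last target. There are 200 camera calls.

## Working session

There is one attempt and no reset: what is moved stays moved. The work goes in short steps, each a Python script; the robot and the scene stay as the last script left them, time stands still between calls to the robot, and variables do not carry over. Pictures are saved under pics/ and viewed, at most 10 in all, crops included, and the job is handed in when it is done.

```bash
ls; mkdir -p pics
cat > h.py <<'E'
import numpy as np, cv2
from scipy.spatial.transform import Rotation as R
from cell import manip, inverse_kinematics, cams, order
def Rm(o):
    o=np.array(o,float); return o if o.shape==(3,3) else R.from_rotvec(o).as_matrix()
def cloud(c):
    "world xyz for every pixel (nan w/o depth)"
    K=np.array(c["intrinsics"]); h,w=c["z_map"].shape
    v,u=np.mgrid[:h,:w]; pts=np.stack([u,v],-1).reshape(-1,1,2).astype(float)
    n=cv2.undistortPoints(pts,K,np.array([c["k1"],0,0,0.])).reshape(h,w,2)
    z=c["z_map"].astype(float); z=np.where(z>0,z,np.nan)
    P=np.dstack([n*z[...,None],z])
    return P@Rm(c["orientation"]).T+np.array(c["position"])
E
python3 - <<'E'
from h import *
for n in("side","top"):
    c=cams.capture(n); cv2.imwrite(f"pics/{n}0.png",c["image"]); np.save(f"{n}0.npy",cloud(c)); print(n,c["position"],c["orientation"],c["k1"],c["intrinsics"])
print(manip.state())
E
```

```text
pics
side [ 0.17879878 -0.4991591   0.65596496] [-2.16398396  0.8389402  -0.35218393] -0.10879152065224897 [[411.98076501   0.         276.38853764]
 [  0.         411.98076501 211.58698537]
 [  0.           0.           1.        ]]
top [ 0.39252244 -0.0101072   0.90591977] [-2.07531504  2.11836802 -0.2626653 ] 0.017162757347437118 [[396.23225563   0.         281.2063131 ]
 [  0.         396.23225563 208.15094433]
 [  0.           0.           1.        ]]
{'clock': 0.1, 'joint_pos': array([ 1.13809860e+00,  2.64647705e-01,  1.60520339e+00,  3.63811987e-05,
        1.27370252e+00, -3.69009217e-02]), 'joint_velocities': array([-2.01855632e-03, -1.38114659e-03, -2.74619368e-03,  1.76200285e-04,
       -8.14778897e-04, -1.63574578e-05]), 'tau': array([ 2.29709358e-04, -5.03623796e+01, -3.58066821e+01,  7.31274113e-02,
        2.33419170e-02, -5.28548367e-05]), 'tool_pos': array([0.25997032, 0.62224994, 0.23755118]), 'tcp_rot': array([-6.17585810e-01, -3.07978969e+00,  2.98258006e-03]), 'contact_force': array([-0.21165499, -0.1448918 ,  0.4508364 ]), 'moment': array([ 0.00724837, -0.00999388, -0.10276849]), 'grasp_force': 0.0, 'gripper_width': 0.08808173040620715}
```

View pics/top0.png

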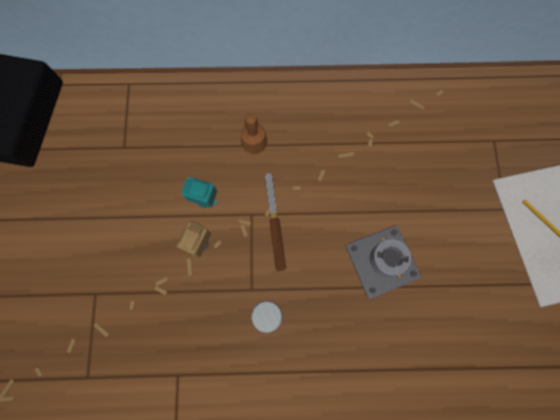

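View pics/side0.png

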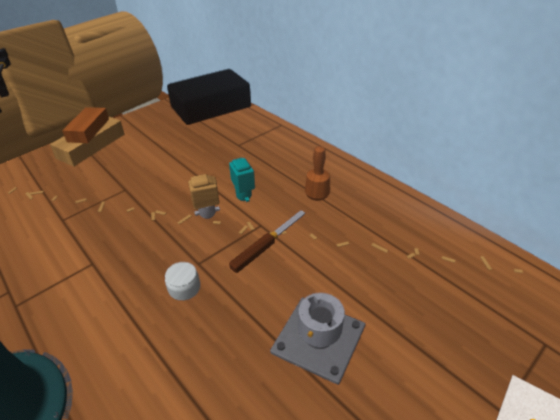

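In the top view the wooden blank is at (193,238), and it's pale wood with a steel spigot. The turquoise lookalike at (199,191) is the decoy. The cup is at (392,257) on its base plate, the gouge at (273,215), the tin at (266,317) and the mallet at (253,135). Next I'll enlarge the blank and the cup.

Run:
```python
from h import *
t=cv2.imread("pics/top0.png")
a=cv2.resize(t[165:275,145:255],(480,480),interpolation=cv2.INTER_CUBIC); b=t[215:305,340:430]; b=cv2.resize(cv2.convertScaleAbs(b,alpha=1.6),(480,480),interpolation=cv2.INTER_CUBIC)
cv2.imwrite("pics/crop.png",cv2.resize(np.hstack([a,b]),(800,400)))
P=np.load("top0.npy")
def pr(n,m): 
    q=P[m]; uv=np.argwhere(m)[:,::-1].astype(np.float32)
    print(n,len(q),np.nanmean(q,0).round(4),np.nanmin(q,0).round(3),np.nanmax(q,0).round(3), "midrange xy",((np.nanmin(q,0)+np.nanmax(q,0))/2).round(4)); return q
def box(u0,u1,v0,v1):
    m=np.zeros(P.shape[:2],bool); m[v0:v1,u0:u1]=1; return m
Z=P[...,2]
for n,bx,lo,hi in [("block",(170,215,215,265),.085,.102),("head",(170,215,215,265),.102,.12),("cup rim",(360,425,230,285),.08,.1),("base",(335,430,215,305),.007,.018),("tin",(245,290,295,340),.03,.06),("mallet",(230,275,105,160),.02,.2),("gouge",(255,295,165,280),.008,.04),("turq",(180,220,172,212),.02,.13)]:
    m=box(*bx)&(Z>lo)&(Z<hi); q=pr(n,m)
    if len(q)>5:
        r=cv2.minAreaRect(q[:,:2].astype(np.float32)*1000); print("   rect mm",np.round(r[0],1),np.round(r[1],1),round(r[2],1))
print("bench z",np.nanmedian(Z[330:400,300:400]))
```

```text
block 300 [0.5319 0.161  0.0952] [0.499 0.136 0.085] [0.566 0.197 0.102] midrange xy [0.5327 0.1666 0.0936]
   rect mm [533.7 166.3] [43.9 61.5] 66.0
head 340 [0.5311 0.167  0.1071] [0.508 0.147 0.102] [0.56  0.189 0.112] midrange xy [0.5339 0.1679 0.1069]
   rect mm [533.8 166.1] [33.  49.5] 65.1
cup rim 683 [ 0.4855 -0.2456  0.0877] [ 0.447 -0.284  0.08 ] [ 0.526 -0.208  0.092] midrange xy [ 0.4866 -0.2462  0.0862]
   rect mm [ 486.1 -245.8] [74.5 75.1] 78.9
base 2013 [ 0.4797 -0.2352  0.0116] [ 0.405 -0.326  0.007] [ 0.568 -0.165  0.018] midrange xy [ 0.4862 -0.2458  0.0125]
   rect mm [ 485.7 -245.9] [129.4 130.2] 20.1
tin 755 [0.3716 0.0159 0.0434] [ 0.339 -0.016  0.03 ] [0.403 0.047 0.049] midrange xy [0.3712 0.0156 0.0399]
   rect mm [371.6  16.1] [62.4 63.4] 43.6
mallet 728 [0.7685 0.041  0.074 ] [0.748 0.013 0.02 ] [0.8   0.073 0.138] midrange xy [0.774  0.0427 0.0789]
   rect mm [773.6  42.5] [51.1 60.4] 2.1
gouge 826 [ 0.5642 -0.0055  0.0181] [ 0.468 -0.026  0.009] [0.697 0.015 0.025] midrange xy [ 0.5823 -0.0056  0.0171]
   rect mm [582.8  -3.4] [229.7  23.9] 6.4
turq 773 [0.6308 0.1545 0.0923] [0.608 0.124 0.023] [0.665 0.192 0.111] midrange xy [0.6366 0.158  0.0666]
   rect mm [637.2 159. ] [62.9 44.6] 72.0
bench z -1.3732449685111003e-05
```

View pics/crop.png

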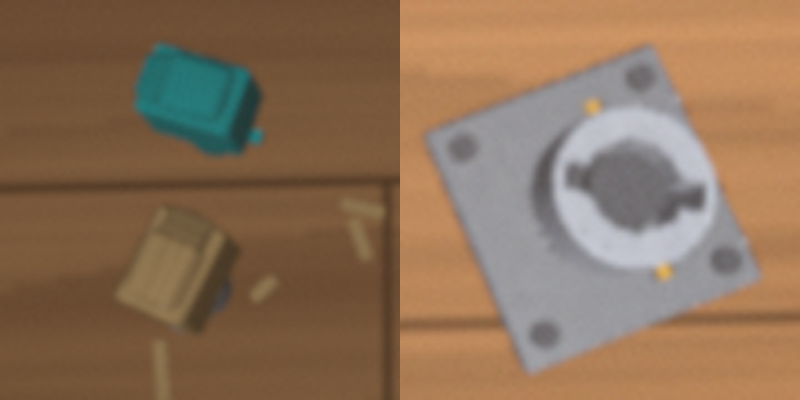

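The crop confirms it: the pale wooden blank at crop (178,270) is the target and the turquoise one at (195,98) is the decoy. The cup slots are at crop (575,177) and (690,198), and the brass studs at (592,107) and (663,271).

```bash
cat >> h.py <<'E'
def ray(c,u,v,z):
    n=cv2.undistortPoints(np.array([[[u,v]]],float),np.array(c["intrinsics"]),np.array([c["k1"],0,0,0.])).ravel()
    d=Rm(c["orientation"])@np.array([*n,1]); p=np.array(c["position"]); return p+d*(z-p[2])/d[2]
def rot(yaw):
    "tool down, tool y axis at world angle yaw (rad)"
    y=np.array([np.cos(yaw),np.sin(yaw),0]); z=np.array([0,0,-1.]); return R.from_matrix(np.c_[np.cross(y,z),y,z]).as_rotvec()
E
python3 - <<'E'
from h import *
c=cams.capture("top")
f=lambda X,Y:(340+(X-400)/4.4444,215+Y/4.4444)
for n,a,b,z in[("slots",(575,177),(690,198),.088),("studs",(592,107),(663,271),.07)]:
    A=ray(c,*f(*a),z);B=ray(c,*f(*b),z);d=A-B;print(n,A.round(4),B.round(4),((A+B)/2).round(4),np.degrees(np.arctan2(d[1],d[0])))
P=np.load("top0.npy");Z=P[...,2];m=np.zeros(Z.shape,bool);m[230:285,360:425]=1
q=P[m&(Z>.08)&(Z<.1)];print("rim z",np.percentile(q[:,2],[10,50,90]))
P=np.load("side0.npy");d=np.hypot(P[...,0]-.486,P[...,1]+.246);q=P[(d<.05)&(P[...,2]>.083)&(P[...,2]<.1)]
print("side rim",np.percentile(q[:,2],[10,50,90]),cv2.minEnclosingCircle(q[:,:2].astype(np.float32)*1000))
d=np.hypot(P[...,0]-.534,P[...,1]-.166);q=P[(d<.05)&(P[...,2]>.05)]
print("side blank",cv2.minAreaRect(q[:,:2].astype(np.float32)*1000))
for g in(66,-114):
  for lab,p,y in[("pick",(.534,.166,.049),g),("slot-76",(.486,-.246,.16),g-76),("lock",(.486,-.246,.14),g-136),("slot+104",(.486,-.246,.16),g+104),("lock",(.486,-.246,.14),g+44)]:
    j=inverse_kinematics(np.array(p),rot(np.radians(y)));print(g,lab,None if j is None else np.round(j,2))
E
```

```text
slots [ 0.4902 -0.2197  0.088 ] [ 0.4795 -0.2722  0.088 ] [ 0.4849 -0.246   0.088 ] 78.41272804473797
studs [ 0.5258 -0.2352  0.07  ] [ 0.4476 -0.262   0.07  ] [ 0.4867 -0.2486  0.07  ] 18.880867858007893
rim z [0.08564061 0.08796578 0.0898577 ]
side rim [0.0863329  0.08915357 0.09074654] ((488.65380859375, -249.06483459472656), 38.9658317565918)
side blank ((534.5372924804688, 163.6250762939453), (42.400455474853516, 62.52538299560547), 63.510841369628906)
66 pick [ 0.26  0.24  2.02 -0.    0.88 -0.9 ]
66 slot-76 [-0.51  0.08  1.97 -0.    1.09 -0.34]
66 lock [-0.51  0.1   1.98  0.    1.05  0.71]
66 slot+104 None
66 lock [-0.51  0.1   1.98 -0.    1.05 -2.43]
-114 pick [ 0.26  0.24  2.02 -0.    0.88  2.25]
-114 slot-76 None
-114 lock [-0.51  0.1   1.98 -0.    1.05 -2.43]
-114 slot+104 [-0.51  0.08  1.97 -0.    1.09 -0.34]
-114 lock [-0.51  0.1   1.98  0.    1.05  0.71]
```

```bash
cat >> h.py <<'E'
def st(msg=""):
    s=manip.state(); yw=R.from_rotvec(s["tcp_rot"]).as_matrix()[:,1]
    print(msg,"t%.1f"%s["clock"],"p",(s["tool_pos"]*1000).round(1),"yaw %.1f"%np.degrees(np.arctan2(yw[1],yw[0])),"F",s["contact_force"].round(1),"M",s["moment"].round(2),"w %.1f g %.0f"%(s["gripper_width"]*1000,s["grasp_force"])); return s
E
python3 - <<'E'
from h import *
o=rot(np.radians(64.7)); x,y=.534,.165
manip.move_pose(np.array([x,y,.15]),o); st("above")
manip.move_linear(np.array([x,y,.051]),rate=.1); st("down")
manip.set_gripper(.0,force=45); st("grip")
manip.move_linear(np.array([x,y,.2]),rate=.12); manip.dwell(.3); st("lift")
c=cams.capture("side"); i=c["image"]; cv2.imwrite("pics/lift.png",cv2.resize(i[100:310,130:340],(600,600),interpolation=cv2.INTER_CUBIC))
E
```

```text
above t2.1 p [534.1 165.9 150.3] yaw 64.8 F [ 0.1 -0.4 -0.4] M [0.02 0.01 0.  ] w 88.1 g 0
down t3.2 p [534.7 165.2  51.8] yaw 64.7 F [-0.3 -0.2 -0.1] M [0.06 0.   0.01] w 88.2 g 0
grip t4.0 p [534.3 165.2  51.2] yaw 64.7 F [-0.   1.3  1.2] M [ 0.14 -0.07 -0.01] w 43.7 g 45
lift t5.7 p [533.8 165.  199.5] yaw 64.7 F [ 0.   0.3 -3.7] M [ 0.01 -0.01  0.  ] w 43.8 g 45
```

View pics/lift.png

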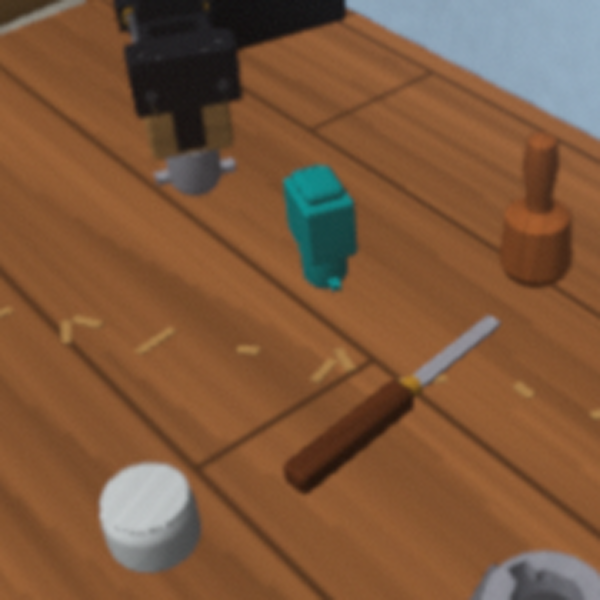

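The blank is held upright, with its lugs at crop (160,176) and (230,165). Next is a guarded descent at the cup.

```bash
cat >> h.py <<'E'
def goto(p,yaw=None,rate=.1):
    manip.move_linear(np.array(p,float),rate=rate,rot=None if yaw is None else rot(np.radians(yaw)))
def down(x,y,z0,z1,F0,yaw=None,step=.001,lim=8,lat=8):
    "guarded descent of the commanded z; stops on extra force"
    z=z0
    while z>z1+1e-6:
        z=max(z-step,z1); goto((x,y,z),yaw,.03)
        f=manip.state()["contact_force"]-F0
        if f[2]>lim or np.hypot(*f[:2])>lat: break
    return z
E
python3 - <<'E'
from h import *
x,y,yaw=.4865,-.247,-11.2
manip.move_pose(np.array([x,y,.2]),rot(np.radians(yaw))); 
goto((x,y,.148)); manip.dwell(.3); s=st("above"); F0=s["contact_force"]; np.save("F0.npy",F0)
z=down(x,y,.148,.121,F0,yaw); print(z); manip.dwell(.1); st("stop")
E
```

```text
above t8.2 p [ 486.9 -247.3  148.8] yaw -11.2 F [-0.4 -0.2 -2.8] M [-0.03  0.1   0.03] w 43.4 g 45
0.121
stop t15.1 p [ 486.9 -247.1  121.4] yaw -11.2 F [5.2 2.9 4.3] M [ 0.35 -0.77 -0.01] w 43.8 g 45
```

Run:
```python
from h import *
F0=np.load("F0.npy"); x,y,yaw=.4873,-.2465,-11.2
goto((x,y,.121),rate=.02); st("shift")
z=down(x,y,.121,.113,F0,yaw,.004,16,15); st("113?")
for k in range(6):
    if (manip.state()["contact_force"]-F0)[2]>13.2: break
    z-=.001; goto((x,y,z),yaw,.03); st("z%.4f"%z)
```

```text
shift t15.3 p [ 487.  -246.9  121.1] yaw -11.2 F [1.9 0.3 5.2] M [-0.1  -0.24 -0.01] w 43.4 g 45
113? t15.9 p [ 487.1 -246.9  113.3] yaw -11.2 F [1.7 0.3 6.3] M [-0.15 -0.16  0.02] w 43.7 g 45
z0.1120 t16.1 p [ 487.1 -246.9  112.7] yaw -11.2 F [1.5 1.1 9. ] M [-0.06  0.08 -0.01] w 43.5 g 45
z0.1110 t16.4 p [ 487.1 -246.9  112. ] yaw -11.2 F [1.  0.3 9.6] M [-0.08  0.12 -0.01] w 43.7 g 45
z0.1100 t16.6 p [ 487.2 -246.9  111.1] yaw -11.2 F [ 0.8  0.5 11. ] M [ 0.08  0.19 -0.04] w 43.9 g 45
```

Run:
```python
from h import *
F0=np.load("F0.npy"); x,y,yaw=.4873,-.2465,-11.2; z=.110
for k in range(8):
    z-=.001; goto((x,y,z),yaw,.03); s=st("z%.4f"%z)
    if (s["contact_force"]-F0)[2]>19: break
```

```text
z0.1090 t16.9 p [ 487.2 -246.9  110.2] yaw -11.2 F [-0.6  1.1 10.3] M [0.03 0.27 0.01] w 43.7 g 45
z0.1080 t17.1 p [ 487.2 -247.   109.4] yaw -11.2 F [-0.2  0.9 12.1] M [ 0.06  0.32 -0.02] w 43.5 g 45
z0.1070 t17.4 p [ 487.2 -246.9  108.5] yaw -11.2 F [-0.3  1.8 12.5] M [ 0.13  0.35 -0.03] w 43.7 g 45
z0.1060 t17.6 p [ 487.2 -247.   108.2] yaw -11.2 F [-2.2  2.1 16.7] M [ 0.31  0.65 -0.06] w 43.7 g 45
```

Run:
```python
from h import *
F0=np.load("F0.npy"); x,y,yaw=.4873,-.2466,-11.2; z=.1086
goto((x,y,z),yaw,.03); st("raise")
while yaw>-11.2-68:
    yaw-=5 if yaw>-61 else 1.5
    manip.move_pose(np.array([x,y,z]),rot(np.radians(yaw))); s=st("cmd %.1f"%yaw)
    f=s["contact_force"]-F0
    if abs(s["moment"][2])>.35 or np.hypot(*f[:2])>15 or f[2]>30: break
```

```text
raise t17.9 p [ 487.1 -247.   110.1] yaw -11.2 F [-0.5  1.1 13.4] M [ 0.2   0.38 -0.05] w 44.0 g 45
cmd -16.2 t18.1 p [ 487.4 -247.2  109.9] yaw -16.2 F [ 0.2 -0.3 11.3] M [ 0.01  0.11 -0.14] w 43.6 g 45
cmd -21.2 t18.4 p [ 487.7 -247.4  110. ] yaw -21.2 F [ 0.2  0.7 10.8] M [-0.08  0.02 -0.07] w 43.5 g 45
cmd -26.2 t18.6 p [ 487.8 -247.5  110.1] yaw -26.2 F [ 1.2 -0.5 11.5] M [-0.13 -0.07 -0.04] w 44.0 g 45
cmd -31.2 t18.9 p [ 487.9 -247.7  110.2] yaw -31.2 F [ 1.1 -0.5 11.3] M [-0.13 -0.01 -0.04] w 43.5 g 45
cmd -36.2 t19.1 p [ 487.9 -247.7  110.2] yaw -36.2 F [ 2.  -0.2 10.5] M [-0.17 -0.02 -0.06] w 43.5 g 45
cmd -41.2 t19.4 p [ 487.9 -247.8  110.2] yaw -41.2 F [ 1.7 -0.9 10.4] M [-0.2  -0.03 -0.03] w 43.4 g 45
cmd -46.2 t19.6 p [ 488.1 -247.8  110.3] yaw -46.2 F [ 1.7 -0.8 10.7] M [-0.19 -0.06 -0.07] w 43.9 g 45
cmd -51.2 t19.9 p [ 488.1 -247.9  110.3] yaw -51.2 F [ 1.2 -0.3 11. ] M [-0.16 -0.08 -0.09] w 43.8 g 45
cmd -56.2 t20.1 p [ 488.1 -247.9  110.3] yaw -56.2 F [ 1.9 -1.2  9.6] M [-0.2  -0.03 -0.07] w 44.0 g 45
cmd -61.2 t20.4 p [ 488.1 -247.9  110.3] yaw -61.2 F [ 1.4 -1.  
[... 379 characters left out ...]
248.   110.3] yaw -67.2 F [ 1.5 -1.5 10.7] M [-0.21  0.    0.03] w 43.7 g 45
cmd -68.7 t21.6 p [ 488.3 -248.1  110.4] yaw -68.7 F [ 1.4 -2.  10.4] M [-0.28 -0.11  0.02] w 43.9 g 45
cmd -70.2 t21.9 p [ 488.3 -248.1  110.4] yaw -70.2 F [ 0.7 -1.5 10.5] M [-0.26 -0.11 -0.  ] w 43.6 g 45
cmd -71.7 t22.1 p [ 488.3 -248.1  110.4] yaw -71.7 F [ 2.3 -1.  10.3] M [-0.25 -0.1  -0.02] w 43.4 g 45
cmd -73.2 t22.4 p [ 488.3 -247.9  110.4] yaw -73.2 F [ 2.3 -0.9 11.1] M [-0.18 -0.1   0.17] w 43.3 g 45
cmd -74.7 t22.6 p [ 488.2 -247.4  110.3] yaw -74.7 F [ 2.   1.5 11.3] M [ 0.14 -0.08  0.18] w 43.7 g 45
cmd -76.2 t22.9 p [ 488.1 -247.   110.3] yaw -76.1 F [ 2.5  2.7 12.1] M [ 0.48 -0.18  0.5 ] w 43.7 g 45
```

The stop is felt at about -75°. I'll back off about 3° to relieve it and let the spring lift the blank.

Run:
```python
from h import *
F0=np.load("F0.npy"); x,y,yaw=.4875,-.2472,-73.0
manip.move_pose(np.array([x,y,.1086]),rot(np.radians(yaw))); st("back")
for z in(.111,.113,.115,.1165,.1175,.1185,.1195):
    goto((x,y,z),yaw,.03); s=st("z%.4f"%z)
    if (s["contact_force"]-F0)[2]<-3: break
```

```text
back t23.1 p [ 488.1 -247.3  110. ] yaw -73.0 F [ 1.7  2.  10.4] M [ 0.5  -0.11  0.08] w 43.6 g 45
z0.1110 t23.4 p [ 488.  -247.3  112.2] yaw -73.0 F [ 1.9  2.1 10.2] M [ 0.5  -0.16  0.02] w 43.8 g 45
z0.1130 t23.6 p [ 488.  -247.3  114. ] yaw -73.0 F [3.1 1.  8.2] M [ 0.42 -0.24  0.02] w 43.6 g 45
z0.1150 t23.9 p [ 488.  -247.2  115.8] yaw -73.0 F [1.9 2.3 7.8] M [ 0.39 -0.3   0.02] w 43.7 g 45
z0.1165 t24.1 p [ 488.  -247.3  117.1] yaw -73.0 F [3.2 1.4 5.7] M [ 0.32 -0.43 -0.06] w 43.3 g 45
z0.1175 t24.4 p [ 487.9 -247.2  117.9] yaw -73.0 F [3.6 2.  6.1] M [ 0.27 -0.58 -0.05] w 43.4 g 45
z0.1185 t24.6 p [ 487.9 -247.3  118.7] yaw -73.0 F [4.1 0.8 4.1] M [ 0.21 -0.74 -0.02] w 44.0 g 45
z0.1195 t24.9 p [ 487.7 -247.2  118.8] yaw -73.0 F [ 6.9  0.6 -1.1] M [-0.   -0.97 -0.  ] w 44.0 g 45
```

The lift stopped at 118.8 mm, exactly where the notch should be. I'll tug lightly to confirm, relieve the force and let go.

Run:
```python
from h import *
x,y=.4885,-.247
goto((x,y,.1195),-73,.03); st("relieve")
goto((x,y,.1210),-73,.03); st("tug")
manip.move_pose(np.array([x,y,.1195]),rot(np.radians(-69))); st("ccw test")
manip.move_pose(np.array([x,y,.1190]),rot(np.radians(-72))); s=st("rest")
manip.set_gripper(.088); st("open")
goto((x,y,.215),-72,.1); manip.move_pose(np.array([.42,.12,.3]),rot(np.radians(0))); st("away")
c=cams.capture("side"); P=cloud(c); i=c["image"]; cv2.imwrite("pics/end.png",cv2.resize(i[200:380,240:400],(533,600),interpolation=cv2.INTER_CUBIC))
c=cams.capture("top");P=cloud(c); d=np.hypot(P[...,0]-.488,P[...,1]+.247);q=P[(d<.05)&(P[...,2]>.15)]
print("top z",np.nanpercentile(q[:,2],[10,50,90,99]),cv2.minAreaRect(q[q[:,2]>.145][:,:2].astype(np.float32)*1000))
```

```text
relieve t25.1 p [ 488.  -247.1  118.8] yaw -73.0 F [ 3.  -1.3 -0.6] M [-0.27 -0.55 -0.07] w 43.5 g 45
tug t25.4 p [ 487.8 -247.1  118.9] yaw -73.0 F [ 7.1 -3.  -9. ] M [-0.69 -1.03 -0.06] w 43.7 g 45
ccw test t25.6 p [ 487.8 -246.7  118.9] yaw -69.1 F [ 4.  -0.2 -1.7] M [-0.09 -0.35  0.15] w 43.8 g 45
rest t25.9 p [ 487.9 -246.8  118.8] yaw -72.0 F [0.  0.6 0.4] M [-0.01 -0.13 -0.15] w 43.6 g 45
open t26.7 p [ 488.5 -247.   119. ] yaw -72.0 F [-0.2 -0.4 -0.6] M [ 0.02  0.14 -0.  ] w 88.1 g 0
away t29.2 p [420.2 119.4 299.6] yaw -0.1 F [ 0.1  0.  -0.3] M [-0.06  0.09  0.04] w 88.1 g 0
top z [0.16057436 0.17102545 0.17661025 0.17832678] ((483.7920227050781, -246.32122802734375), (61.277061462402344, 44.439117431640625), 17.066307067871094)
```

View pics/end.png

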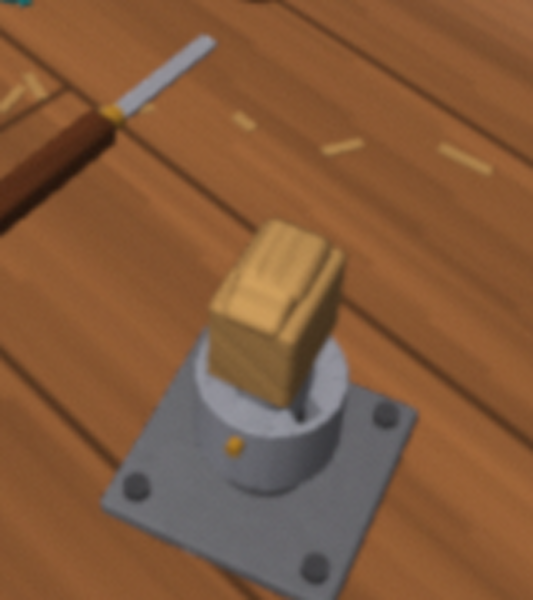

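The blank stands upright in the cup at crop (275,315), with its end over the stud at (235,445). Its top is at 177 mm, as expected when locked. Handing in.

```bash
python3 -c "
from cell import order; print(order.close_job())"
```

```text
the job is handed in; nothing more can be done
None
```

The blank is mounted upright and locked in the carving stand, a light upward tug confirmed the lock, the gripper is clear, and the job is handed in at about 29 s of the 72 s allowed; pressing force stayed under 20 N.

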